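Scoop up the rod offcuts against the pressing board

TASK

Take the flat metal scoop by its upright handle and push the two short round rod offcuts with it against the edge of the fixed wooden pressing board until both have rolled over its lip into the pan. Then lift the loaded scoop and set it down flat on top of the board with both offcuts still in it; do not touch the offcuts with the fingers.

Things in the scene. Friction and masses are not known exactly. Their poses are not given: they have to be found in the camera images.
- scoop_grip (a point): Middle of the upright wooden handle (26 mm x, 24 mm y, 82 mm high; grip across y) of a low aluminium scoop, 60 mm above its underside. +x points to the open mouth. Straight lip 66 mm ahead, then a ramp to a 5.5 mm ridge 54 mm ahead; behind it the pan, 17 to 51 mm ahead, 150 mm wide inside, floor 2 mm, walls 30 mm high. Base: 30 mm behind this point to the lip, 156 mm wide. 0.2 kg.
- offcut_a: One of two offcuts: pale wooden rod, 40 mm diameter, 36 mm long, 30 g, lying in front of the board, free to roll. Origin at its centre; y is its axis, roughly along the board's edge. Held by that edge, it climbs the ramp and drops into the pan once the lip, flat on the table and square to the edge, is within 5 mm of it.
- offcut_b: The other offcut, alike, lying beside offcut_a; their centres are 45 to 65 mm apart along the board's edge. Origin at its centre; y is its axis.
- board: Thick wooden pressing board fixed to the table: 180 mm (x), 480 mm (y), 32 mm high. Origin at the centre of its underside. Its upright edge facing the robot, the wall to push against, is at x = -90 mm in its frame. A low tin stands on top near its +y end (more than 160 mm from the middle); the rest of the top is clear.
There are look-alikes about, which are no part of the job. What is shaped like the offcut_a but orange is not meant. Leave any black look-alike of the offcut_b alone.

How it is judged (in metres and radians):
On the way, in this order (a step that is already met when the one before it is completed fails the run):
1. both offcuts are in the pan, the scoop flat on the table with its lip at the board's edge (within 40 mm) (x of offcut_a in the frame of scoop_grip between 0.016 and 0.052 m and y of offcut_a in the frame of scoop_grip between -0.075 and 0.075 m and z of offcut_a in the frame of scoop_grip between -0.05 and -0.015 m and x of offcut_b in the frame of scoop_grip between 0.016 and 0.052 m and y of offcut_b in the frame of scoop_grip between -0.075 and 0.075 m and z of offcut_b in the frame of scoop_grip between -0.05 and -0.015 m and height (world z) of scoop_grip below 0.072 m and x of scoop_grip in the frame of board between -0.196 and -0.1 m), for 0.1 s.
2. the scoop is lifted clear of the table (by 25 mm or more) with both offcuts in it (x of offcut_a in the frame of scoop_grip between 0.016 and 0.052 m and y of offcut_a in the frame of scoop_grip between -0.075 and 0.075 m and z of offcut_a in the frame of scoop_grip between -0.05 and -0.015 m and x of offcut_b in the frame of scoop_grip between 0.016 and 0.052 m and y of offcut_b in the frame of scoop_grip between -0.075 and 0.075 m and z of offcut_b in the frame of scoop_grip between -0.05 and -0.015 m and height (world z) of scoop_grip above 0.085 m), for 0.1 s.
At the end, for the whole second after the job is handed in: The scoop stands released and level (within 6 degrees) on top of the board (its handle over the board or at most 10 mm outside its edge, its underside on the board's top within about 7 mm), with both offcuts at rest inside its pan, between its walls (all of step 2 and height (world z) of scoop_grip below 0.1 m and angle between scoop_grip's own z axis and vertical below 0.1 rad and x of scoop_grip in the frame of board between -0.1 and 0.09 m and y of scoop_grip in the frame of board between -0.24 and 0.24 m and linear speed of each of offcut_a, offcut_b below 0.05 m/s); the robot touches nothing.
It fails at once if the fingers touch an offcut (contact force between the fingers and offcut_a above 0.5 N or contact force between the fingers and offcut_b above 0.5 N).
It also fails if it takes over 51 s, if anything falls off the work surface, if the arm or the gripper's body presses on something with over 40 N, if the wrist force passes 120 N, or if a joint passes its speed limit or range.

ROBOT

A 6-joint arm with a two-finger parallel gripper is mounted at the origin on the work surface. World frame = base frame: x ahead of the robot, y to its left, z up, the work surface at z = 0. Lengths are in mm, angles in rad, forces in N, time in s.
With the tool pointing down it reaches from about 425 to 950 mm from the base axis. Payload 3.5 kg.
Tool frame: the origin (TCP) lies midway between the tips of the shut fingers; the grasp point (between the pads) lies 19 mm behind it; z points along the fingers, y is the line along which they close (so a half turn about z gives the same grasp; the last joint's range is limited). The gripper opens to 85 mm and grips with 20 to 120 N. Pads are 22 mm wide; open, the fingers measure 114 mm over their backs; the gripper's body (76 mm by 85 mm) begins 54 mm behind the grasp point. The pads swing forward as they close: fully open they stand 13 mm farther back than shut.
Start: joints at [-0.15, 0.286, 1.577, -0, 1.279, -0.15], TCP at [674.986, 0.032, 231.325] pointing down, gripper open.
Joint ranges: [-2.77, 2.77], [-0.9, 2.22], [0.21, 2.48], [-1.53, 4.67], [0.24, 2.81], [-2.84, 2.84]. Speed limits (rad/s): [2.79, 2.79, 3.14, 3.14, 3.14, 3.14].

INTERFACE

Orientations are given as a 3x3 rotation matrix whose columns are the frame's x, y, z axes.
In Python, from workcell import ctrl gives the robot as it stands.
- The arm moves only by the tool servo_tool, never from a script. Its argument "targets" is a list of rows, each a list of 3 entries, a list of its own where there are three numbers: the finger opening in cm, from 0 to 8.54, then the shift along the tool's x, y, z in cm, then the turn about the tool's z in degrees. In form: [[claw, [tx, ty, tz], twist], ...]. A call has 1 to 10 rows; each row shifts and turns the commanded pose from where the row before left it, along the tool's axes as they then stand; what a row does not reach is not made up. A row lasts 1/8 s, in which the tool goes at most 62.5 mm and 10.7 degrees, less where a joint would pass 70% of its speed; a pose out of reach is approached as far as the arm can. A call with a gripper value outside its range is refused whole. The fingers move at their own pace and stop on an object; "grip_force" is the grip in N (left out, the last holds). Time passes only in rows, so rows that do not move let the fingers close. It gives the time, the measured TCP pose, the force, the opening and the grip force at its end, in the units of the state.
- ctrl.observe(): the state, without advancing time (a new reading comes with each control period).
- ctrl.grab_frame(name): name is "scene" or "side" or "wrist"; returns the picture (384x512x3 uint8, red, green, blue); there is no depth.
- ctrl.camera_model(name): a dict with "mtx" (3x3 intrinsics, pixels), "distortion" ([k1, k2, p1, p2, k3] as OpenCV has them; the pictures are not rectified), "eye" and "orientation" of the camera in the world. Camera axes: x right, y up, looking along -z (the intrinsics and any distortion apply to the point x, -y, -z); pixel columns grow to the right and rows downward; lengths in mm; the calibration is good to about 2 mm. A picture is of the moment at which its call begins: read the wrist's pose just before it. camera_model takes no time and is no camera call; for the wrist camera it gives the pose at the moment of the call.
- ctrl.hand_in(): hands the job in; it is judged then, once.
Trained networks look in the newest picture that a camera, given by its name, has taken for a name from the list of things; names that differ only in an ending like _2 or _b are one class to them, and where a whole thing is asked for, a point or a joint stands for the part that bears it (a point fixed in the world has none). Each returns a list of dicts, best first, with "conf" (0 to 1); they miss things now and then, are a little off and sometimes report something else, mostly with a low value. They report only what shows in the picture. A call takes as long as a camera call. They do not tell look-alikes from the thing itself.
- ctrl.search_frame(name, camera): "xyz" ([x, y, z] in mm, in the coordinates of the camera as it stood for that picture, good to about 4 mm: the middle of the surface that is visible of it).
- ctrl.silhouettes(name, camera): "region" (384x512 bool, what is visible of it).
- ctrl.place_of(name, camera): "xyz" ([x, y, z] in mm, in the coordinates of the camera as it stood for that picture, good to about 4 mm: a listed point, or the origin of a listed thing).
The state is a dict: "time_s": time; "joint_pos": joint angles; "qd": joint speeds; "joint_torque": joint torques, N m; "tcp_pos": TCP position; "eef_rot": TCP orientation; "wrist_force": force on the tool from outside, world axes, zero at the start; "torque": the same for the moment, N m; "gripper_width": opening from 0.0 (shut) to 1.0 (fully open); "grasp_force": force on a finger pad.
Only numpy, scipy, OpenCV 4.12 (cv2) and the standard library are available. Lean on these libraries where they do the work, as an engineer would, in place of code of your own. Each camera call takes 0.05 s, during which the arm holds its last target. There are 200 camera calls.

## Working session

There is one attempt and no reset: what is moved stays moved. The work goes in short steps, Python scripts to look and compute and a tool call to move; the robot and the scene stay as the last step left them, time stands still between calls to the robot, and variables do not carry over. Pictures are saved under pics/ and viewed, at most 10 in all, crops included, and the job is handed in when it is done.

Besides the shell and the picture viewer there is one more tool, called by a JSON object that holds its "fn" and its "kwargs", one argument or row to a line. servo_tool: Moves the arm, as the interface text tells. Its arguments: {"type":"object","properties":{"targets":{"type":"array"},"grip_force":{"type":"number"}},"required":["targets"]}

```bash
mkdir -p pics; cat > h.py <<'E'
import numpy as np, cv2
from workcell import ctrl
def w(cam,p,m=None):
    m=m or ctrl.camera_model(cam)
    return np.array(m["orientation"])@np.array(p)+np.array(m["eye"])
def ray(cam,uv,z):
    m=ctrl.camera_model(cam)
    p=cv2.undistortPoints(np.array([[uv]],float),np.array(m["mtx"]),np.array(m["distortion"]))[0,0]
    d=np.array(m["orientation"])@np.array([p[0],-p[1],-1]); e=np.array(m["eye"])
    return e+d*(z-e[2])/d[2]
def proj(cam,P):
    m=ctrl.camera_model(cam);R=np.array(m["orientation"])
    c=(np.array(P,float).reshape(-1,3)-np.array(m["eye"]))@R
    return cv2.projectPoints((c*[1,-1,-1])[:,None],np.zeros(3),np.zeros(3),np.array(m["mtx"]),np.array(m["distortion"]))[0][:,0]
def save(cam,n):
    f=ctrl.grab_frame(cam); cv2.imwrite(f"pics/{n}.png",f[...,::-1]); return f
E
python3 - <<'E'
from h import *
a=save("scene","a");b=save("wrist","b");c=save("side","c")
cv2.imwrite("pics/abc.png",cv2.resize(np.vstack([np.hstack([a,c]),np.hstack([b,b*0])]),(800,600))[...,::-1])
for cam in("scene","side"):
    for n in("scoop_grip","offcut_a","board"):
        for d in ctrl.place_of(n,cam)[:5]: print(cam,n,round(d["conf"],2),w(cam,d["xyz"]).round(),proj(cam,w(cam,d["xyz"])).round())
print(ctrl.camera_model("scene"))
E
```

```text
scene scoop_grip 0.63 [ 474. -288.   59.] [[220. 110.]]
scene offcut_a 0.83 [514. 115.  14.] [[291. 242.]]
scene offcut_a 0.79 [354.  17.  25.] [[324. 179.]]
scene offcut_a 0.76 [573. -68.  19.] [[229. 194.]]
scene offcut_a 0.61 [ 384. -138.   19.] [[279. 144.]]
scene offcut_a 0.56 [581. -15.  18.] [[237. 211.]]
scene board 0.84 [708.  -0.  -1.] [[192. 245.]]
side scoop_grip 0.6 [ 472. -293.   60.] [[219. 310.]]
side scoop_grip 0.46 [576. -69.  22.] [[274. 240.]]
side offcut_a 0.97 [576. -71.  20.] [[274. 241.]]
side offcut_a 0.95 [ 378. -143.   19.] [[169. 269.]]
side offcut_a 0.9 [513. 115.  20.] [[239. 192.]]
side offcut_a 0.64 [354.  14.  26.] [[164. 218.]]
side offcut_a 0.62 [572. -13.  16.] [[270. 225.]]
side board 0.6 [710.  -1.  -0.] [[334. 225.]]
{'mtx': array([[423.05332692,   0.        , 255.76629075],
       [  0.        , 423.05332692, 196.70637787],
       [  0.        ,   0.        ,   1.        ]]), 'distortion': array([-0.07579062,  0.        ,  0.        ,  0.        ,  0.        ]), 'eye': array([819.81791782, 445.69327004, 856.9546582 ]), 'orientation': array([[-0.85490586, -0.42614446,  0.2958663 ],
       [ 0.51865804, -0.71460154,  0.46940226],
       [ 0.01139334,  0.55474818,  0.83194029]])}
```

View pics/abc.png

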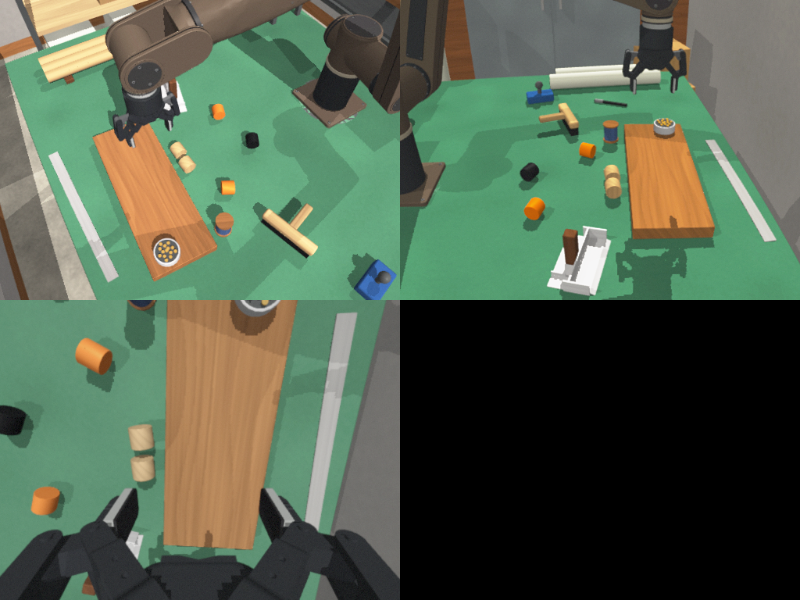

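```bash
python3 - <<'E'
from h import *
s=ctrl.observe();print(s["tcp_pos"],np.array(s["eef_rot"]).round(3),s["time_s"],s["gripper_width"])
m=ctrl.camera_model("wrist");print(m["eye"],m["orientation"],m["mtx"])
ctrl.grab_frame("wrist")
for n in("offcut_a","board"):
    for d in ctrl.place_of(n,"wrist"): print(n,d["conf"],w("wrist",d["xyz"]).round(1))
r=ctrl.silhouettes("board","wrist")[0]["region"]
pts=[]
for v in range(60,270,10):
    u=np.where(r[v])[0]
    if len(u): pts.append(ray("wrist",(u[0],v),32)[:2])
pts=np.array(pts);p=np.polyfit(pts[:,1],pts[:,0],1);print(pts[::3].round(1),p)
r=ctrl.silhouettes("scoop_grip","side")[0]["region"]
# yaw fit
def mask(x,y,t):
    c,s_=np.cos(t),np.sin(t)
    im=np.zeros((384,512),np.uint8)
    def box(x0,x1,y0,y1,z0,z1):
        P=[(x+c*a-s_*b,y+s_*a+c*b,z) for a in(x0,x1) for b in(y0,y1) for z in(z0,z1)]
        cv2.fillConvexPoly(im,cv2.convexHull(proj("side",P).round().astype(np.int32)),1)
    box(-30,66,-78,78,0,3);box(15,17,-78,78,0,30);box(17,51,-78,-75,0,30);box(17,51,75,78,0,30);box(-13,13,-12,12,19,101)
    return im>0
best=max(((lambda k:((k&r).sum()/(k|r).sum(),x,y,t))(mask(x,y,t)) for x in range(464,485,4) for y in range(-300,-279,4) for t in np.arange(-.8,.8,.05)))
print(best)
E
```

```text
[6.74940302e+02 5.90410625e-02 2.31224178e+02] [[-0.  1. -0.]
 [ 1.  0.  0.]
 [ 0. -0. -1.]] 0.45 0.9960340054917173
[675.04619129  80.00858113 373.8280413 ] [[ 9.99999419e-01  2.72010701e-04 -1.04263581e-03]
 [ 6.61822460e-05  9.50281400e-01  3.11392448e-01]
 [ 1.07549950e-03 -3.11392336e-01  9.50280830e-01]] [[268.66287151   0.         253.96683409]
 [  0.         268.66287151 189.94785133]
 [  0.           0.           1.        ]]
offcut_a 0.94 [353.7  16.8  19.9]
offcut_a 0.89 [ 383.1 -140.5   18.8]
offcut_a 0.68 [573.1 -13.   20.7]
offcut_a 0.61 [516.5 108.4  21.6]
offcut_a 0.58 [573.8 -71.   19.7]
board 0.85 [7.06e+02 3.00e-01 2.00e-01]
[[ 628.3  125.4]
 [ 625.5   93.2]
 [ 622.6   58.6]
 [ 620.7   21.6]
 [ 617.4  -18.2]
 [ 615.2  -61. ]
 [ 612.9 -107.1]] [6.56522445e-02 6.19094125e+02]Traceback (most recent call last):
  File "<stdin>", line 23, in <module>
  File "<stdin>", line 23, in <genexpr>
  File "<stdin>", line 21, in mask
  File "<stdin>", line 20, in box
  File "h.py", line 12, in proj
    m=ctrl.camera_model(cam);R=np.array(m["orientation"])
ValueError: time passes only in moves, steps and waits
```

{"fn": "servo_tool", "kwargs": {
  "targets": [
    [8.5,[-4,-3.2,0],0],
    [8.5,[-4,-3.3,0],0],
    [8.5,[-4,-3.3,0],0],
    [8.5,[-4,-3.3,0],0],
    [8.5,[-4,-3.2,0],0],
    [8.5,[-4,-3.2,0],0],
    [8.5,[0,0,0],0],
    [8.5,[0,0,0],0]
  ]
}}

```text
time_s: 1.7
tcp_pos: [480.1, -239.9, 231.5]
eef_rot: [[0.001, 1.0, 0.001], [1.0, -0.001, 0.0], [0.0, 0.001, -1.0]]
wrist_force: [0.5, 1.4, 0.2]
gripper_width: 0.992
grasp_force: 0.0
```

```bash
cat >> h.py <<'E'
_c={}; _cm=ctrl.camera_model
class C:
    pass
def cm(n):
    if n not in _c: _c[n]=_cm(n)
    return _c[n]
def projm(m,P):
    R=np.array(m["orientation"]);c=(np.array(P,float).reshape(-1,3)-np.array(m["eye"]))@R
    return cv2.projectPoints((c*[1,-1,-1])[:,None],np.zeros(3),np.zeros(3),np.array(m["mtx"]),np.array(m["distortion"]))[0][:,0]
def boxes(x,y,t):
    c,s=np.cos(t),np.sin(t);out=[]
    for x0,x1,y0,y1,z0,z1 in((-30,66,-78,78,0,3),(15,17,-78,78,0,30),(17,51,-78,-75,0,30),(17,51,75,78,0,30),(-13,13,-12,12,19,101)):
        out.append([(x+c*a-s*b,y+s*a+c*b,z) for a in(x0,x1) for b in(y0,y1) for z in(z0,z1)])
    return out
def fit(m,r,x0,y0,rng):
    best=(0,)
    for x in np.arange(x0-9,x0+10,3):
        for y in np.arange(y0-9,y0+10,3):
            for t in rng:
                im=np.zeros((384,512),np.uint8)
                for b in boxes(x,y,t): cv2.fillConvexPoly(im,cv2.convexHull(projm(m,b).round().astype(np.int32)),1)
                k=im>0; best=max(best,((k&r).sum()/(k|r).sum(),x,y,t))
    return best
E
python3 - <<'E'
from h import *
s=ctrl.observe();print(s["tcp_pos"],s["time_s"])
m=cm("wrist");f=save("wrist","d")
for d in ctrl.place_of("scoop_grip","wrist")[:2]: print(d["conf"],w("wrist",d["xyz"],m).round(1))
r=ctrl.silhouettes("scoop_grip","wrist")[0]["region"]
bw=fit(m,r,473,-291,np.arange(-.6,.6,.04));print(bw)
ms=cm("side");ctrl.grab_frame("side");r2=ctrl.silhouettes("scoop_grip","side")[0]["region"]
print(fit(ms,r2,473,-291,np.arange(-.6,.6,.04)))
g=f[...,::-1].copy();g[r&(np.indices(r.shape).sum(0)%4==0)]=(0,255,0)
for b in boxes(*bw[1:]): cv2.polylines(g,[cv2.convexHull(projm(m,b).round().astype(np.int32))],True,(0,0,255))
cv2.imwrite("pics/e.png",g)
E
```

```text
[ 480.11762305 -239.94152901  231.54075901] 1.7
0.75 [ 468.4 -293.6   59. ]
(np.float64(0.941201234914398), np.int64(470), np.int64(-291), np.float64(-0.2799999999999997))
(np.float64(0.9011550842643439), np.int64(470), np.int64(-288), np.float64(-0.23999999999999966))
```

View pics/e.png

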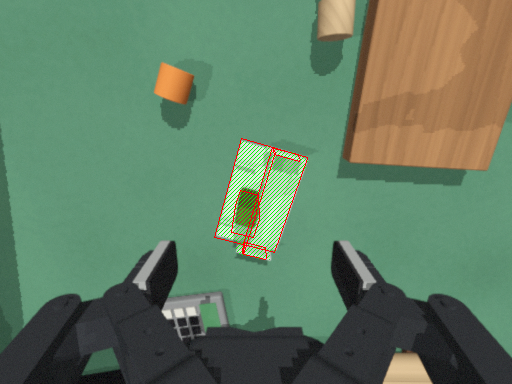

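{"fn": "servo_tool", "kwargs": {
  "targets": [
    [8.5,[0,0,0],10.5],
    [8.5,[0,0,0],10.5],
    [8.5,[0,0,0],10.5],
    [8.5,[0,0,0],10.5],
    [8.5,[0,0,0],10.5],
    [8.5,[0,0,0],10.5],
    [8.5,[0,0,0],10.5],
    [8.5,[0,0,0],10.5],
    [8.5,[0,0,0],10.5],
    [8.5,[0,0,0],10.5]
  ]
}}

```text
time_s: 3.2
tcp_pos: [480.4, -239.3, 231.3]
eef_rot: [[0.965, -0.263, -0.0], [-0.263, -0.965, 0.0], [-0.0, -0.0, -1.0]]
wrist_force: [-0.1, 0.5, 0.0]
gripper_width: 0.995
grasp_force: 0.0
```

{"fn": "servo_tool", "kwargs": {
  "targets": [
    [8.5,[0.2,2.6,4],0.5],
    [8.5,[0.2,2.6,4],0],
    [8.5,[0,0,0],0],
    [8.5,[0,0,0],0]
  ]
}}

```text
time_s: 3.7
tcp_pos: [471.0, -290.9, 152.3]
eef_rot: [[0.964, -0.267, 0.001], [-0.267, -0.964, -0.0], [0.001, 0.0, -1.0]]
wrist_force: [1.0, -0.9, -0.1]
gripper_width: 0.995
grasp_force: 0.0
```

```bash
python3 - <<'E'
from h import *
s=ctrl.observe();print(s["tcp_pos"],np.array(s["eef_rot"]).round(3),s["time_s"])
m=cm("wrist");f=save("wrist","f")
for d in ctrl.place_of("scoop_grip","wrist")[:2]: print(d["conf"],w("wrist",d["xyz"],m).round(1))
r=ctrl.silhouettes("scoop_grip","wrist")[0]["region"]
print(fit(m,r,470,-291,np.arange(-.4,-.1,.03)))
E
```

```text
[ 471.02719229 -290.89413759  152.34919036] [[ 0.964 -0.267  0.001]
 [-0.267 -0.964 -0.   ]
 [ 0.001  0.    -1.   ]] 3.7
0.79 [ 471.5 -291.1   61.6]
(np.float64(0.9180724606733576), np.int64(473), np.int64(-291), np.float64(-0.2799999999999999))
```

View pics/f.png

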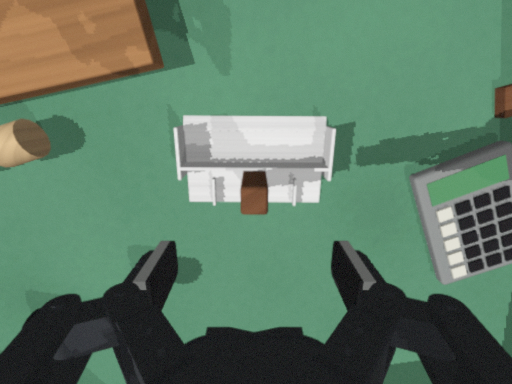

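{"fn": "servo_tool", "kwargs": {
  "grip_force": 60,
  "targets": [
    [8.5,[0,0,4],0],
    [8.5,[0,0,4],0],
    [8.5,[0,0,2.4],0],
    [8.5,[0,0,0],0],
    [2,[0,0,0],0],
    [1.5,[0,0,0],0],
    [1.5,[0,0,0],0],
    [1.5,[0,0,0],0],
    [1.5,[0,0,0],0],
    [1.5,[0,0,0],0]
  ]
}}

```text
time_s: 5.1
tcp_pos: [470.9, -291.8, 48.5]
eef_rot: [[0.964, -0.267, 0.001], [-0.267, -0.964, -0.001], [0.002, 0.001, -1.0]]
wrist_force: [-0.7, 1.3, 5.7]
gripper_width: 0.269
grasp_force: 60.6
```

{"fn": "servo_tool", "kwargs": {
  "targets": [
    [1.5,[0,0,-2],0],
    [1.5,[0,0,-2],0],
    [1.5,[0,0,0],-5.8],
    [1.5,[0,0,0],-5.9],
    [1.5,[-0.4,-5,0],0],
    [1.5,[-0.3,-5.2,0],0],
    [1.5,[-0.3,-5.2,0],0],
    [1.5,[-0.2,-5.2,0],0],
    [1.5,[-0.2,-5,0],0],
    [1.5,[0,0,0],0]
  ]
}}

```text
time_s: 6.35
tcp_pos: [471.3, -31.7, 85.8]
eef_rot: [[0.998, -0.061, -0.004], [-0.061, -0.998, 0.001], [-0.004, -0.001, -1.0]]
wrist_force: [0.9, -0.9, -2.3]
gripper_width: 0.267
grasp_force: 60.3
```

```bash
python3 - <<'E'
from h import *
s=ctrl.observe();print(s["tcp_pos"],np.array(s["eef_rot"]).round(3),s["time_s"],s["wrist_force"])
m=cm("wrist");f=save("wrist","g")
for n in("scoop_grip","offcut_a"):
  for d in ctrl.place_of(n,"wrist")[:5]: print(n,d["conf"],w("wrist",d["xyz"],m).round(1))
r=ctrl.silhouettes("board","wrist")[0]["region"]
# lower border of board in image
P=[]
for u in range(90,430,20):
    v=np.where(r[:,u])[0]
    if len(v): P.append((u,v[-1]))
print(P[::4])
W=[]
for q in P:
    p=cv2.undistortPoints(np.array([[q]],float),np.array(m["mtx"]),np.array(m["distortion"]))[0,0]
    d=np.array(m["orientation"])@np.array([p[0],-p[1],-1]);e=np.array(m["eye"])
    W.append([(e+d*(z-e[2])/d[2])[:2] for z in(32,0)])
W=np.array(W)
for k in(0,1): print(np.polyfit(W[:,k,1],W[:,k,0],1))
E
```

```text
[471.30238557 -31.655955    85.76619374] [[ 0.998 -0.061 -0.004]
 [-0.061 -0.998  0.001]
 [-0.004 -0.001 -1.   ]] 6.35 [ 0.85628925 -0.85007205 -2.27921927]
scoop_grip 0.89 [473.5 -30.3 101. ]
offcut_a 0.97 [575.  -70.5  18.3]
offcut_a 0.8 [ 384.3 -140.3   20.6]
offcut_a 0.58 [514.8 110.7  22.9]
offcut_a 0.57 [352.5  13.6  19.2]
offcut_a 0.56 [575.  -14.6  19.6]
[(90, np.int64(4)), (170, np.int64(4)), (250, np.int64(6)), (330, np.int64(5)), (410, np.int64(5))]
[6.50490724e-02 6.10292778e+02]
[6.50490724e-02 6.19474213e+02]
```

View pics/g.png

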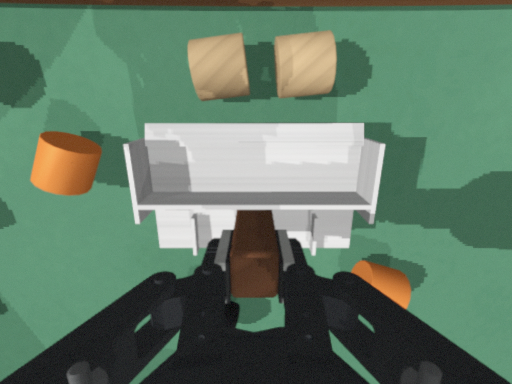

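{"fn": "servo_tool", "kwargs": {
  "targets": [
    [1.5,[0,0,2],0],
    [1.5,[0,0,1.2],0],
    [1.5,[0,0,0.6],0],
    [1.5,[0,0,0],0],
    [1.5,[0,0,0],0]
  ]
}}

```text
time_s: 7.18
tcp_pos: [473.4, -35.1, 49.5]
eef_rot: [[0.998, -0.067, 0.001], [-0.067, -0.998, -0.0], [0.001, 0.0, -1.0]]
wrist_force: [-0.7, -0.4, -2.4]
gripper_width: 0.273
grasp_force: 60.3
```

{"fn": "servo_tool", "kwargs": {
  "targets": [
    [1.5,[0,0,0.2],0],
    [1.5,[0,0,0],0],
    [1.5,[0,0,0],0]
  ]
}}

```text
time_s: 7.55
tcp_pos: [473.8, -35.0, 48.5]
eef_rot: [[0.998, -0.066, 0.001], [-0.066, -0.998, -0.001], [0.001, 0.0, -1.0]]
wrist_force: [-2.4, -0.1, 6.1]
gripper_width: 0.269
grasp_force: 61.4
```

{"fn": "servo_tool", "kwargs": {
  "targets": [
    [1.5,[0.7,0,0],0],
    [1.5,[0.7,0,0],0],
    [1.5,[0.7,0,0],0],
    [1.5,[0.7,0,0],0],
    [1.5,[0.7,0,0],0],
    [1.5,[0.7,0,0],0],
    [1.5,[0.7,0,0],0],
    [1.5,[0.7,0,0],0],
    [1.5,[0.5,0,0],0],
    [1.5,[0,0,0],0]
  ]
}}

```text
time_s: 8.8
tcp_pos: [535.1, -39.1, 48.5]
eef_rot: [[0.998, -0.066, 0.002], [-0.066, -0.998, -0.001], [0.002, 0.0, -1.0]]
wrist_force: [-1.2, -0.4, 5.3]
gripper_width: 0.268
grasp_force: 61.4
```

{"fn": "servo_tool", "kwargs": {
  "targets": [
    [1.5,[0.3,0,0],0],
    [1.5,[0.3,0,0],0],
    [1.5,[0.3,0,0],0],
    [1.5,[0.2,0,0],0],
    [1.5,[0.1,0,0],0],
    [1.5,[0.1,0,0],0],
    [1.5,[0,0,0],0]
  ]
}}

```text
time_s: 9.68
tcp_pos: [547.3, -39.8, 48.5]
eef_rot: [[0.998, -0.066, 0.001], [-0.066, -0.998, -0.0], [0.001, 0.0, -1.0]]
wrist_force: [-3.6, 0.8, 6.7]
gripper_width: 0.272
grasp_force: 61.5
```

```bash
python3 - <<'E'
from h import *
s=ctrl.observe();print(s["tcp_pos"],s["time_s"],s["wrist_force"])
m=cm("wrist");f=save("wrist","i")
for n in("scoop_grip","offcut_a"):
  for d in ctrl.place_of(n,"wrist")[:5]: print(n,d["conf"],w("wrist",d["xyz"],m).round(1))
E
```

```text
[547.32792301 -39.83442411  48.48435382] 9.675 [-3.56682189  0.78494501  6.71950286]
scoop_grip 0.71 [545.4 -40.6  61.6]
offcut_a 0.91 [514.3 107.4  17.7]
offcut_a 0.83 [584.9 -70.6  24.3]
offcut_a 0.68 [585.  -19.   21.1]
```

View pics/i.png

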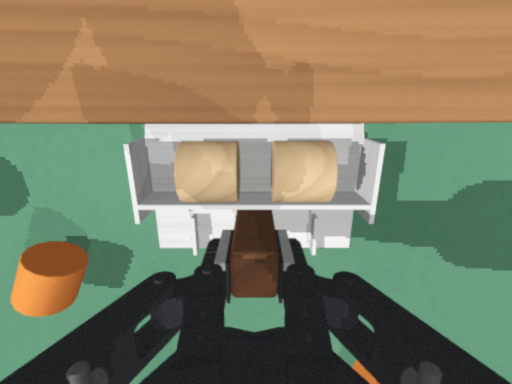

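{"fn": "servo_tool", "kwargs": {
  "targets": [
    [1.5,[0,0,-0.3],0],
    [1.5,[0,0,-0.8],0],
    [1.5,[0,0,-1],0],
    [1.5,[0,0,-1],0],
    [1.5,[0,0,-1],0],
    [1.5,[0,0,-1],0],
    [1.5,[0,0,-0.6],0],
    [1.5,[0,0,-0.3],0],
    [1.5,[0,0,0],0],
    [1.5,[0,0,0],0]
  ]
}}

```text
time_s: 11.08
tcp_pos: [546.7, -39.7, 106.9]
eef_rot: [[0.998, -0.066, -0.001], [-0.066, -0.998, 0.0], [-0.001, -0.0, -1.0]]
wrist_force: [-0.7, 0.0, -3.0]
gripper_width: 0.274
grasp_force: 60.2
```

{"fn": "servo_tool", "kwargs": {
  "targets": [
    [1.5,[0.3,0,0],0],
    [1.5,[0.8,0,0],0],
    [1.5,[1.4,0,0],0],
    [1.5,[2,0,0],0],
    [1.5,[2,0,0],0],
    [1.5,[2,0,0],0],
    [1.5,[2,0,0],0],
    [1.5,[1.5,0,0],0],
    [1.5,[0.8,0,0],0],
    [1.5,[0.3,0,0],0]
  ]
}}

```text
time_s: 12.32
tcp_pos: [678.2, -48.4, 107.0]
eef_rot: [[0.998, -0.066, -0.0], [-0.066, -0.998, 0.0], [-0.0, -0.0, -1.0]]
wrist_force: [0.1, 0.2, -1.9]
gripper_width: 0.273
grasp_force: 60.2
```

{"fn": "servo_tool", "kwargs": {
  "targets": [
    [1.5,[0,0,0],0],
    [1.5,[0,0,0.6],0],
    [1.5,[0,0,0.8],0],
    [1.5,[0,0,0.4],0],
    [1.5,[0,0,0.2],0],
    [1.5,[0,0,0],0],
    [1.5,[0,0,0],0]
  ]
}}

```text
time_s: 13.2
tcp_pos: [677.9, -48.5, 87.6]
eef_rot: [[0.998, -0.066, 0.001], [-0.066, -0.998, -0.0], [0.001, 0.0, -1.0]]
wrist_force: [-0.3, -0.4, -3.3]
gripper_width: 0.271
grasp_force: 60.2
```

Expected contact at about 80.5.

{"fn": "servo_tool", "kwargs": {
  "targets": [
    [1.5,[0,0,0.3],0],
    [1.5,[0,0,0.2],0],
    [1.5,[0,0,0.1],0],
    [1.5,[0,0,0],0],
    [1.5,[0,0,0],0]
  ]
}}

```text
time_s: 13.82
tcp_pos: [677.8, -48.4, 81.4]
eef_rot: [[0.998, -0.066, 0.0], [-0.066, -0.998, -0.0], [0.0, 0.0, -1.0]]
wrist_force: [-0.0, -0.3, -3.0]
gripper_width: 0.27
grasp_force: 60.2
```

{"fn": "servo_tool", "kwargs": {
  "targets": [
    [1.5,[0,0,0.1],0],
    [1.5,[0,0,0],0],
    [1.5,[0,0,0],0]
  ]
}}

```text
time_s: 14.2
tcp_pos: [677.9, -48.5, 80.6]
eef_rot: [[0.998, -0.066, 0.001], [-0.066, -0.998, -0.0], [0.001, 0.0, -1.0]]
wrist_force: [-0.2, 0.1, -1.3]
gripper_width: 0.268
grasp_force: 60.2
```

{"fn": "servo_tool", "kwargs": {
  "targets": [
    [2.4,[0,0,0],0],
    [3,[0,0,0],0],
    [4,[0,0,0],0],
    [6,[0,0,0],0],
    [6,[0,0,0],0],
    [6,[0,0,-2],0],
    [6,[0,0,-4],0],
    [6,[0,0,-4],0],
    [6,[0,0,-3],0],
    [6,[0,0,0],0]
  ]
}}

```text
time_s: 15.45
tcp_pos: [679.9, -48.9, 216.1]
eef_rot: [[0.998, -0.066, 0.009], [-0.066, -0.998, -0.002], [0.009, 0.001, -1.0]]
wrist_force: [-0.1, -0.4, 0.2]
gripper_width: 0.702
grasp_force: 0.0
```

```bash
python3 - <<'E'
from h import *
s=ctrl.observe();print(s["tcp_pos"],s["time_s"],s["wrist_force"],s["gripper_width"])
m=cm("wrist");f=save("wrist","j")
for n in("scoop_grip","offcut_a"):
  for d in ctrl.place_of(n,"wrist")[:5]: print(n,d["conf"],w("wrist",d["xyz"],m).round(1))
E
```

```text
[679.90752401 -48.85879722 216.0713207 ] 15.45 [-0.12978301 -0.37142414  0.22635412] 0.7021125559647817
scoop_grip 0.74 [678.6 -49.1  94.1]
scoop_grip 0.29 [720.3 -78.7  57.1]
offcut_a 0.83 [719.8 -78.7  56.5]
offcut_a 0.72 [516.7 109.7  22.8]
offcut_a 0.56 [719.6 -22.6  54.9]
```

View pics/j.png

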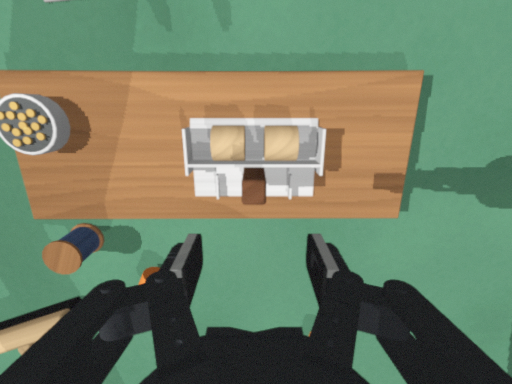

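The scoop stands flat on the board, around pixel (255,160), with both offcuts in the pan at (228,142) and (281,142). The gripper is clear of it.

```bash
python3 -c "
from workcell import ctrl
print(ctrl.hand_in())"
```

```text
the job is handed in; nothing more can be done
None
```

The job is handed in, no verdict returned: the last picture showed the scoop released flat on the board, both offcuts in its pan and the gripper clear, at about 15.5 s of the 51 s allowed.

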